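# Set the empty casting rings on their sprue formers

## Robot

A 7-joint arm with a two-finger parallel gripper is mounted at the origin on a cart in front of the work surface, level with it; the furniture and walls round the work are solid. World frame = base frame: x ahead of the robot, y to its left, z up, the work surface at z = 0. Lengths are in m, angles in degrees, forces in N, time in s.
With the tool pointing down it reaches from about 0.4 to 0.875 m from the base axis. Payload 4.4 kg.
Tool frame: the origin (TCP) lies midway between the tips of the shut fingers; the grasp point (between the pads) lies grip_point_offset behind it (grip_point_offset is the distance from the TCP to the grasp point, in m); z points along the fingers, y is the direction in which the jaws open and shut (so a half turn about z gives the same grasp; the last joint's range is limited). The gripper opens to 85 mm and grips with 20 to 120 N. Pads are 22 mm wide; open, the fingers measure 114 mm over their backs; the gripper's body (76 mm by 85 mm) begins 54 mm behind the grasp point. The pads swing forward as they close: fully open they stand 13 mm farther back than shut.
Start: joints at [60.86, 36.005, 2.206, 86.941, -1.547, 57.084, -1.146], TCP at [0.279, -0.587, 0.231] pointing down, gripper open.
Joint ranges: [-175.42, 175.42], [-21.48, 121.26], [-71.46, 75.88], [10.55, 141.38], [-63.04, 243.04], [13.31, 113.54], [-168.57, 168.57]. Speed limits (degrees/s): [147.25, 147.25, 180, 180, 180, 180, 180].

## Interface

Orientations are given as [roll, pitch, yaw] about the fixed x, y, z axes, in that order (R = Rz(yaw) Ry(pitch) Rx(roll)).
In Python, from station import * gives the robot as it stands. Calls block until the motion is done:
- move_ptp(position, orientation): joint-space move of the TCP to a pose.
- move_linear(position, orientation=None, v=0.15): straight line of the TCP; orientation=None keeps the orientation; v is the mean speed in m/s.
- set_joints(angles): joint-space move.
- gripper_to(opening, newtons=None): finger opening in m; newtons is the grip in N (None keeps the last); returns when the fingers have stopped.
- wait(seconds).
- ik(position, orientation): joint angles nearest the present ones, or None.
- get_image(name): name is "scene" or "top" or "wrist"; returns the picture (384x512x3 uint8, red, green, blue); there is no depth.
- calibration(name): a dict with "camera_matrix" (3x3 intrinsics, pixels), "dist" ([k1, k2, p1, p2, k3] as OpenCV has them; the pictures are not rectified), "rvec" (rotation vector, rad) and "tvec" (3), from world to camera coordinates, as OpenCV has them. Camera axes: x right, y down, z forward; pixel columns grow to the right and rows downward; lengths in m; the calibration is good to about 2 mm. A picture is of the moment at which its call begins: read the wrist's pose just before it. calibration takes no time and is no camera call; for the wrist camera it gives the pose at the moment of the call.
A pose or a line that the arm cannot do raises Unreachable and nothing moves.
- hand_in(): hands the job in, once; it reports no verdict.
Readings, each from a call of its own:
- current_time(): time.
- current_joint_pos(): joint angles.
- current_dq(): joint speeds.
- current_tau(): joint torques, N m.
- current_position(): TCP position.
- current_tool_rot(): TCP orientation.
- current_force(): force on the tool from outside, world axes, zero at the start.
- current_moment(): the same for the moment, N m.
- current_finger_gap(): finger opening in m.
Only numpy, scipy, OpenCV 4.12 (cv2) and the standard library are available. Lean on these libraries where they do the work, as an engineer would, in place of code of your own. Each camera call takes 0.05 s, during which the arm holds its last target.

## Task

The wax patterns are sprued and ready for investing: put each of the four empty steel casting rings over the wax onto the rubber former of its own size, so that it sits upright and fully down on the former's disc. Do not bump the wax patterns, and leave the two rings that are already filled standing where they are.

Things in the scene. Friction and masses are not known exactly. Their poses are not given: they have to be found in the camera images.
- ring_30_mid (a point): empty casting ring: a plain grey steel tube, open at both ends, standing upright; outer diameter 30 mm, wall 2.5 mm (inner diameter 25 mm), 50 mm high, up to 170 g. The point is its centre, half-way up (25 mm above its lower edge); z runs along the tube's axis. It stands loose on the worktop; grasp it across the outside from above.
- ring_42_mid (a point): empty casting ring: a plain grey steel tube, open at both ends, standing upright; outer diameter 42 mm, wall 2.5 mm (inner diameter 37 mm), 50 mm high, up to 170 g. The point is its centre, half-way up (25 mm above its lower edge); z runs along the tube's axis. It stands loose on the worktop; grasp it across the outside from above.
- ring_54_mid (a point): empty casting ring: a plain grey steel tube, open at both ends, standing upright; outer diameter 54 mm, wall 2.5 mm (inner diameter 49 mm), 50 mm high, up to 170 g. The point is its centre, half-way up (25 mm above its lower edge); z runs along the tube's axis. It stands loose on the worktop; grasp it across the outside from above.
- ring_66_mid (a point): empty casting ring: a plain grey steel tube, open at both ends, standing upright; outer diameter 66 mm, wall 2.5 mm (inner diameter 61 mm), 50 mm high, up to 170 g. The point is its centre, half-way up (25 mm above its lower edge); z runs along the tube's axis. It stands loose on the worktop; grasp it across the outside from above.
- former_30: loose black rubber sprue former with one wax crown (blue-green, fragile, top 47 mm up) on its middle. Disc 46 mm across, 8 mm thick; on it a centring cone, 22 mm across at the disc, 10 mm at its top 20 mm up. Takes the 30 mm ring: lower edge on the disc, ring's middle then 33 mm up, about 8 mm clear of the wax all round. Origin: centre of the underside; z up the axis.
- former_42: loose black rubber sprue former with two wax crowns (blue-green, fragile, top 47 mm up) on its middle. Disc 58 mm across, 8 mm thick; on it a centring cone, 34 mm across at the disc, 22 mm at its top 20 mm up. Takes the 42 mm ring: lower edge on the disc, ring's middle then 33 mm up, about 7 mm clear of the wax all round. Origin: centre of the underside; z up the axis.
- former_54: loose black rubber sprue former with three wax crowns (blue-green, fragile, top 47 mm up) on its middle. Disc 70 mm across, 8 mm thick; on it a centring cone, 46 mm across at the disc, 34 mm at its top 20 mm up. Takes the 54 mm ring: lower edge on the disc, ring's middle then 33 mm up, about 10 mm clear of the wax all round. Origin: centre of the underside; z up the axis.
- former_66: loose black rubber sprue former with four wax crowns (blue-green, fragile, top 47 mm up) on its middle. Disc 82 mm across, 8 mm thick; on it a centring cone, 58 mm across at the disc, 46 mm at its top 20 mm up. Takes the 66 mm ring: lower edge on the disc, ring's middle then 33 mm up, about 14 mm clear of the wax all round. Origin: centre of the underside; z up the axis.
- filled_55_mid (a point): casting ring already filled with set investment: grey solid cylinder with a closed flat top, 55 mm in diameter, 55 mm high, standing loose on the worktop. The point is its centre, half-way up. Not part of the job.
- filled_67_mid (a point): casting ring already filled with set investment: grey solid cylinder with a closed flat top, 67 mm in diameter, 62 mm high, standing loose on the worktop. The point is its centre, half-way up. Not part of the job.

How it is judged:
By the outcome, as a careful person would: the job done as asked, in the order asked, and still so for the second after the job is handed in, with the robot touching nothing.
It also fails if it takes over 122 s, if anything falls off the work surface, if the arm or the gripper's body presses on something with over 40 N, if the wrist force passes 120 N, or if a joint passes its speed limit or range.

## Working session

There is one attempt and no reset: what is moved stays moved. The work goes in short steps, each a Python script; the robot and the scene stay as the last script left them, time stands still between calls to the robot, and variables do not carry over. Pictures are saved under pics/ and viewed, and the job is handed in when it is done.

```bash
ls; mkdir -p pics; python3 - <<'E'
from station import *
import cv2
print(current_time(),current_position(),current_tool_rot())
for n in ["scene","top","wrist"]:
    im=get_image(n); cv2.imwrite(f"pics/{n}0.png",im[:,:,::-1])
    c=calibration(n); print(n,c)
try: print(grip_point_offset)
except Exception as e: print(e)
E
```

```text
pics
0.0 [ 0.27826512 -0.58672267  0.2303835 ] [-1.79889164e+02  2.38437057e-03  2.53734465e+01]
scene {'camera_matrix': array([[394.94067335,   0.        , 253.17498632],
       [  0.        , 394.94067335, 194.07190537],
       [  0.        ,   0.        ,   1.        ]]), 'dist': array([0.00785757, 0.        , 0.        , 0.        , 0.        ]), 'rvec': array([ 0.72763187, -2.36475148,  1.41480748]), 'tvec': array([0.43999023, 0.20652323, 0.74047059])}
top {'camera_matrix': array([[358.77068526,   0.        , 255.88318314],
       [  0.        , 358.77068526, 187.07874487],
       [  0.        ,   0.        ,   1.        ]]), 'dist': array([0.03623931, 0.        , 0.        , 0.        , 0.        ]), 'rvec': array([ 2.22341138, -2.1915764 ,  0.0965713 ]), 'tvec': array([-0.02675277,  0.5340791 ,  0.88107051])}
wrist {'camera_matrix': array([[292.32515386,   0.        , 257.32174114],
       [  0.        , 292.32515386, 191.35227657],
       [  0.        ,   0.        ,   1.        ]]), 'dist': array([-0.07693279,  0.        ,  0.        ,  0.        ,  0.        ]), 'rvec': array([-2.40594557,  1.52128363,  0.2588941 ]), 'tvec': array([-0.64908272, -0.04327161,  0.38144125])}
0.0187
```

View pics/scene0.png

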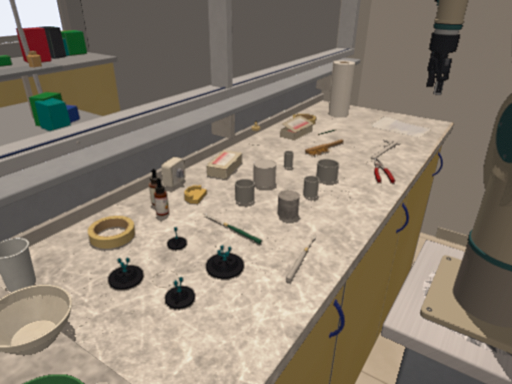

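View pics/top0.png

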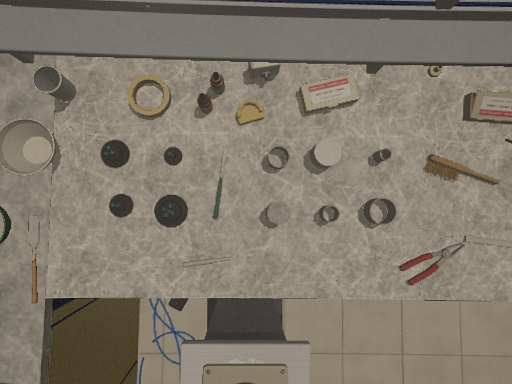

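View pics/wrist0.png

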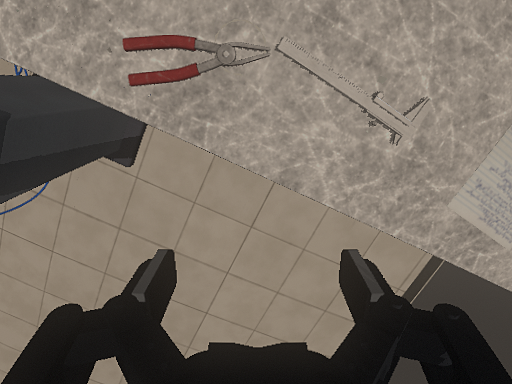

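The top view shows formers 54 at (115,153), 30 at (173,156), 42 at (121,205) and 66 at (171,211). The rings are 54 at (278,157), 30 at (381,155), 42 at (329,214) and 66 at (380,211). The filled ones are at (327,152) and (278,213). I'll start with rough positions and then take wrist views.

```bash
cat > h.py <<'E'
from station import *
import numpy as np, cv2
def cam(n):
    c=calibration(n); R=cv2.Rodrigues(c["rvec"])[0]
    return dict(K=c["camera_matrix"],d=c["dist"],rvec=c["rvec"],tvec=c["tvec"],R=R,C=-R.T@c["tvec"])
def rays(c,px):
    p=cv2.undistortPoints(np.float64(px).reshape(-1,1,2),c["K"],c["d"]).reshape(-1,2)
    return np.c_[p,np.ones(len(p))]@c["R"]
def plane(c,px,z):
    r=rays(c,px); return c["C"]+r*((z-c["C"][2])/r[:,2])[:,None]
def proj(c,P):
    return cv2.projectPoints(np.float64(P).reshape(-1,1,3),c["rvec"],c["tvec"],c["K"],c["d"])[0].reshape(-1,2)
def snap(n,name):
    c=cam(n); im=get_image(n); cv2.imwrite(f"pics/{name}.png",im[:,:,::-1]); np.savez(f"pics/{name}.npz",im=im,**c); return c,im
def load(name):
    z=np.load(f"pics/{name}.npz"); return {k:z[k] for k in z.files if k!="im"},z["im"]
E
python3 - <<'E'
from h import *
c=cam("top"); print(c["C"], cam("scene")["C"])
print(np.round(plane(c,[[115,153],[173,156],[121,205],[171,211]],.008),3))
print(np.round(plane(c,[[278,157],[381,155],[329,214],[380,211],[327,152],[278,213]],.04),3))
w=cam("wrist");print(w["C"],w["R"][2])
E
```

```text
[0.48353153 0.0082645  0.91014856] [0.06120254 0.70746079 0.52942745]
[[0.614 0.333 0.008]
 [0.61  0.19  0.008]
 [0.485 0.314 0.008]
 [0.472 0.191 0.008]]
[[ 0.608 -0.071  0.04 ]
 [ 0.617 -0.325  0.04 ]
 [ 0.47  -0.197  0.04 ]
 [ 0.479 -0.322  0.04 ]
 [ 0.622 -0.192  0.04 ]
 [ 0.471 -0.073  0.04 ]]
[ 0.35508632 -0.55024129  0.37393376] [-0.2982107  -0.14078435 -0.94406046]
```

```bash
python3 - <<'E'
from h import *
for i,(p) in enumerate([[.55,-.22,.33],[.60,-.16,.33],[.58,.22,.33],[.53,.28,.33]]):
    move_ptp(p,[180,0,0]); wait(.3); snap("wrist",f"w{i}"); print(current_time(),current_position(),current_joint_pos())
snap("scene","s1")
snap("top","t1")
import numpy as np
ims=[cv2.imread(f"pics/w{i}.png") for i in range(4)]
g=np.vstack([np.hstack(ims[:2]),np.hstack(ims[2:])]); cv2.imwrite("pics/g.png",cv2.resize(g,(800,600)))
E
```

```text
2.2083 [ 0.54982338 -0.22043464  0.32988821] [ 14.7480567   26.03749107   6.80276455  88.84654452  -3.27624242
  65.32218704 -67.80617252]
2.9667 [ 0.59957351 -0.16097509  0.33022561] [  8.66362161  28.67637588   6.1545219   84.18954475  -3.17876711
  67.29191904 -74.7991623 ]
4.7333 [0.58024531 0.21938365 0.33001623] [ -25.4860073    28.57771629    3.55699078   84.22586041   -1.83855143
   67.25066067 -111.71161411]
5.4917 [0.53063197 0.27902032 0.32992507] [ -32.34987874   26.60768672    3.01014461   87.63177598   -1.45177456
   65.80270575 -119.1687192 ]
```

View pics/g.png

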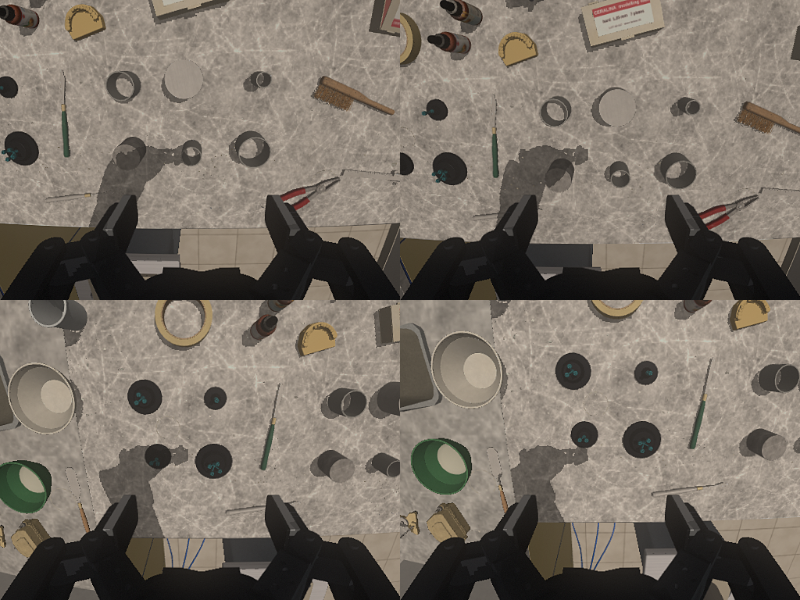

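```bash
python3 - <<'E'
from h import *
# formers from wide views: black mask
for n in ["w2","w3"]:
    c,im=load(n)
    m=(im.max(2)<48).astype(np.uint8); m[255:]=0
    m=cv2.morphologyEx(m,cv2.MORPH_CLOSE,np.ones((7,7)))
    for k in cv2.findContours(m,0,2)[0]:
        if cv2.contourArea(k)<200: continue
        (u,v),ax,_=cv2.fitEllipse(k); P=plane(c,[[u,v]],.006)[0]
        print(n,round(u),round(v),np.round(ax,1),np.round(P,4),cv2.contourArea(k))
R={"54":(.608,-.071),"30":(.617,-.325),"42":(.470,-.197),"66":(.479,-.322)}
for k in ["54","42","66","30"]:
    for j,(dx,dy) in enumerate([(0,-.03),(.02,.03)]):
        move_ptp([R[k][0]+.017+dx,R[k][1]+dy,.2],[180,0,0]); wait(.3); snap("wrist",f"r{k}_{j}")
print(current_time())
ims=[np.vstack([cv2.imread(f"pics/r{k}_{i}.png")[:270] for i in range(2)]) for k in ["54","42","66","30"]]
g=np.vstack([np.hstack(ims[:2]),np.hstack(ims[2:])]); cv2.imwrite("pics/g2.png",cv2.resize(g,(0,0),fx=.55,fy=.55)); print(g.shape)
E
```

```text
w2 -428 582 [ 244.4 1209.1] [-0.799   2.3834  0.006 ] 215.5
w2 273 206 [42.9 45.3] [0.4759 0.1923 0.006 ] 1520.0
w2 202 200 [30.3 32.5] [0.4871 0.3143 0.006 ] 770.5
w2 185 124 [41.4 44.4] [0.6156 0.3333 0.006 ] 1435.0
w2 343 28 [19.4 30.1] [0.7541 0.0936 0.006 ] 283.0
w3 236 171 [31.8 32.6] [0.488 0.314 0.006] 239.5
w3 309 178 [45.1 47.4] [0.476  0.1922 0.006 ] 1669.5
w3 218 93 [34.7 47.6] [0.6124 0.3384 0.006 ] 1125.5
13.6833
(1080, 1024, 3)
```

View pics/g2.png

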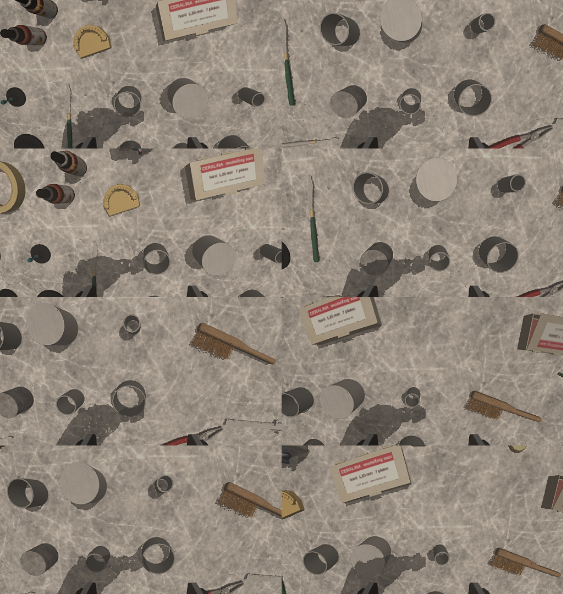

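View pics/r42_0.png

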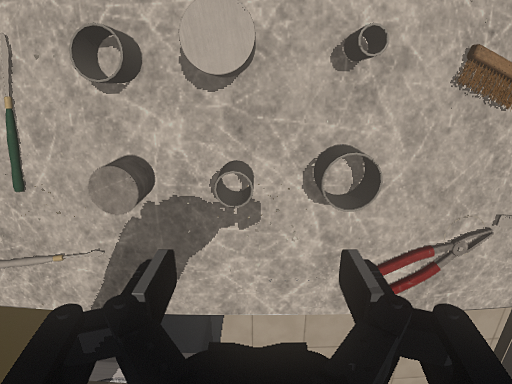

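```bash
cat >> h.py <<'E'
S=4000. # px per m
def rect(c,im,ctr,z,half=.06):
    n=int(2*half*S); g=np.arange(n)/S-half
    X,Y=np.meshgrid(ctr[0]+g,ctr[1]+g)  # col->x,row->y
    p=proj(c,np.c_[X.ravel(),Y.ravel(),np.full(X.size,z)]).astype(np.float32).reshape(n,n,2)
    return cv2.remap(im,p[...,0],p[...,1],cv2.INTER_CUBIC)
def hough(c,im,ctr,z,rad,half=.06,tol=.0025,p2=15):
    r=rect(c,im,ctr,z,half); g=cv2.GaussianBlur(cv2.cvtColor(r,cv2.COLOR_RGB2GRAY),(0,0),3)
    h=cv2.HoughCircles(g,cv2.HOUGH_GRADIENT,1,20,param1=60,param2=p2,minRadius=int((rad-tol)*S),maxRadius=int((rad+tol)*S))
    if h is None: return r,None
    h=h[0]; out=np.c_[ctr[0]+h[:,0]/S-half,ctr[1]+h[:,1]/S-half,h[:,2]/S]
    return r,out
def tri(obs):
    A=np.zeros((3,3));b=np.zeros(3)
    for c,px in obs:
        d=rays(c,[px])[0]; d/=np.linalg.norm(d); M=np.eye(3)-np.outer(d,d); A+=M; b+=M@c["C"]
    return np.linalg.solve(A,b)
E
python3 - <<'E'
from h import *
R={"54":(.608,-.071),"30":(.617,-.325),"42":(.470,-.197),"66":(.479,-.322)}
cols=[]
for k in R:
    col=[];obs=[]
    for n in [f"r{k}_0",f"r{k}_1"]:
        c,im=load(n); r,o=hough(c,im,R[k],.05,int(k)/2000-.00125)
        print(k,n,None if o is None else np.round(o[:3],4).tolist())
        if o is not None:
            obs.append((c,proj(c,[[o[0][0],o[0][1],.05]])[0]))
            cv2.circle(r,tuple(int((o[0][i]-R[k][i]+.06)*S) for i in (0,1)),int(o[0][2]*S),(255,0,0),1)
        col.append(r)
    if len(obs)>1: print("tri",np.round(tri(obs),4))
    cols.append(np.vstack(col))
cv2.imwrite("pics/g3.png",cv2.resize(np.hstack(cols),(800,400))[:,:,::-1])
E
```

```text
54 r54_0 [[0.6096000075340271, -0.07240000367164612, 0.02449999935925007], [0.6229000091552734, -0.07590000331401825, 0.023600000888109207]]
54 r54_1 [[0.6090999841690063, -0.07240000367164612, 0.02449999935925007], [0.6226000189781189, -0.06939999759197235, 0.02669999934732914]]
tri [ 0.6096 -0.0724  0.0507]
30 r30_0 [[0.6195999979972839, -0.33340001106262207, 0.012500000186264515], [0.6330999732017517, -0.33640000224113464, 0.013199999928474426]]
30 r30_1 [[0.6195999979972839, -0.33309999108314514, 0.012299999594688416], [0.6376000046730042, -0.3280999958515167, 0.01140000019222498]]
tri [ 0.6192 -0.3333  0.0489]
42 r42_0 [[0.4726000130176544, -0.20059999823570251, 0.01860000006854534], [0.4864000082015991, -0.20409999787807465, 0.017899999395012856], [0.4749000072479248, -0.19589999318122864, 0.022099999710917473]]
42 r42_1 [[0.4893999993801117, -0.1956000030040741, 0.017799999564886093], [0.47290000319480896, -0.1995999962091446, 0.01940000057220459]]
tri [ 0.4703 -0.1985  0.0191]
66 r66_0 [[0.48010000586509705, -0.3264000117778778, 0.03269999846816063], [0.49160000681877136, -0.328900009393692, 0.03099999949336052]]
66 r66_1 [[0.4803999960422516, -0.3260999917984009, 0.032499998807907104], [0.49410000443458557, -0.32190001010894775, 0.031199999153614044]]
tri [ 0.4797 -0.3263  0.0485]
```

View pics/g3.png

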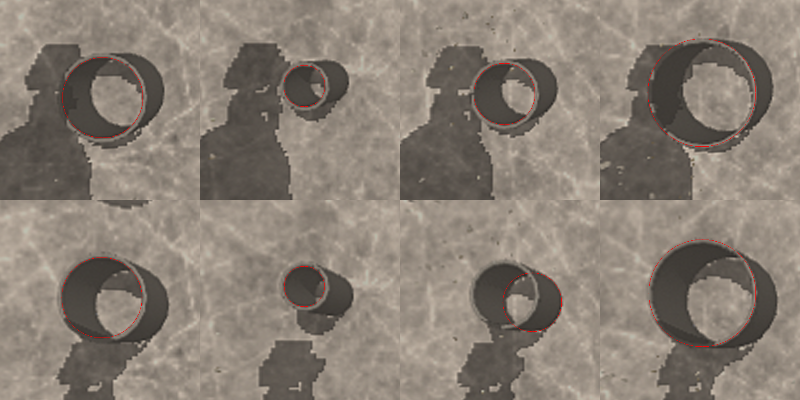

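The overlay fits each rim, with triangulated heights of 0.0485–0.0507, except 42's second view. There the strongest circle was the ring's base, and the second candidate (0.4729,-0.1996) is the rim. Next I'll take close-ups of the formers.

```bash
python3 - <<'E'
from h import *
R={"30":(.612,.190),"54":(.615,.3335),"42":(.488,.314),"66":(.476,.192)}
D={"30":.046,"42":.058,"54":.07,"66":.082}
# 42 ring height
c0,_=load("r42_0");c1,_=load("r42_1")
print("ring42 tri",tri([(c0,proj(c0,[[.4726,-.2006,.05]])[0]),(c1,proj(c1,[[.4729,-.1996,.05]])[0])]))
cols=[]
for k in R:
    col=[];obs=[];w=[]
    for j,(dx,dy) in enumerate([(0,-.03),(.02,.03)]):
        move_ptp([R[k][0]+.01+dx,R[k][1]+dy,.2],[180,0,0]); wait(.3); c,im=snap("wrist",f"f{k}_{j}")
        r,o=hough(c,im,R[k],.008,D[k]/2)
        print(k,j,None if o is None else np.round(o[:2],4).tolist())
        if o is not None:
            obs.append((c,proj(c,[[o[0][0],o[0][1],.008]])[0]))
            cv2.circle(r,tuple(int((o[0][i]-R[k][i]+.06)*S) for i in (0,1)),int(o[0][2]*S),(255,0,0),1)
        col.append(r)
    if len(obs)>1: print("tri",np.round(tri(obs),4))
    cols.append(np.vstack(col))
print(current_time())
cv2.imwrite("pics/g4.png",cv2.resize(np.hstack(cols),(800,400))[:,:,::-1])
E
```

```text
ring42 tri [ 0.47083516 -0.20015924  0.04486268]
30 0 [[0.6126000285148621, 0.19089999794960022, 0.023099999874830246]]
30 1 [[0.613099992275238, 0.19110000133514404, 0.023099999874830246]]
tri [0.6122 0.191  0.0059]
54 0 [[0.6158999800682068, 0.33410000801086426, 0.03539999946951866]]
54 1 [[0.6158999800682068, 0.33410000801086426, 0.035100001841783524]]
tri [0.6159 0.3341 0.008 ]
42 0 [[0.4869000017642975, 0.3149000108242035, 0.029200000688433647]]
42 1 [[0.4871000051498413, 0.3149000108242035, 0.02930000051856041]]
tri [0.4869 0.3149 0.0076]
66 0 [[0.47510001063346863, 0.1915999948978424, 0.040800001472234726]]
66 1 [[0.4749000072479248, 0.1923999935388565, 0.041200000792741776]]
tri [0.4739 0.192  0.0044]
21.4917
```

View pics/g4.png

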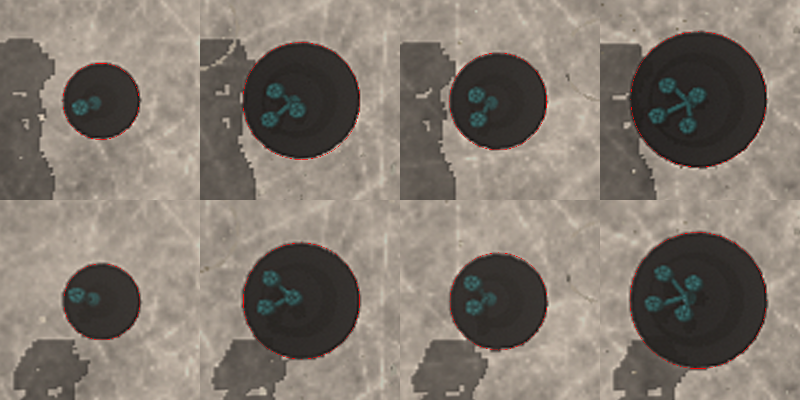

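Discs fit well: radii and triangulated heights agree with the stated 8 mm, within a few mm. I'll start with the 66 mm ring.

```bash
cat >> h.py <<'E'
RING={"54":(.6095,-.0724),"30":(.6195,-.3333),"42":(.4726,-.2002),"66":(.4802,-.3263)}
FORM={"30":(.6128,.1910),"54":(.6159,.3341),"42":(.4870,.3149),"66":(.4750,.1920)}
O=[180,0,0]
def pick(k,zt,vc=.4,F=40):
    x,y=RING[k]; gripper_to(.085 if k=="66" else min(.085,int(k)/1000+.026))
    move_ptp([x,y,.13],O); move_linear([x,y,zt],O,v=.12); wait(.15)
    gripper_to(int(k)/1000-.012,F); wait(.2)
    print("grasp gap",current_finger_gap(),"F",np.round(current_force(),1),current_position())
    move_linear([x,y,.165],O,v=.15); wait(.2)
    print("lifted gap",current_finger_gap(),"F",np.round(current_force(),1),"t",current_time())
def carry(k,v=.25):
    x,y=FORM[k]; move_linear([x,y,.165],O,v=v); wait(.4)
    print("over",current_position(),current_finger_gap(),current_time())
def place(k,zt):
    x,y=FORM[k]; f0=current_force()
    move_linear([x,y,zt+.030],O,v=.1); print("dF",np.round(current_force()-f0,1))
    move_linear([x,y,zt+.0085],O,v=.04); wait(.2); print("dF",np.round(current_force()-f0,1),current_position())
    gripper_to(min(.085,int(k)/1000+.020)); wait(.2)
    move_linear([x,y,.165],O,v=.12); print("t",current_time())
E
python3 - <<'E'
from h import *
pick("66",.007); snap("wrist","h66"); carry("66"); snap("wrist","h66b"); snap("scene","h66s")
g=np.hstack([cv2.imread("pics/h66b.png"),cv2.imread("pics/h66s.png")]);cv2.imwrite("pics/g5.png",cv2.resize(g,(800,300)))
E
```

```text
grasp gap 0.06568098731346783 F [-1.1  1.   5.2] [ 0.48044317 -0.32644731  0.0078406 ]
lifted gap 0.06556692251410105 F [-0.3 -0.1 -1.9] t 26.9417
over [0.47502218 0.19184265 0.16499467] 0.06552309772223179 29.6167
```

View pics/g5.png

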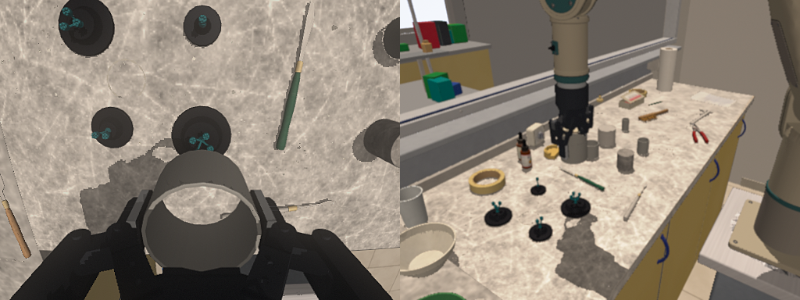

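```bash
python3 - <<'E'
from h import *
c,im=load("h66b")
for z in (.203,.208,.213):
    r,o=hough(c,im,(.475,.192),z,.033-.00125,tol=.003); print(z,None if o is None else np.round(o[:3],4).tolist())
r,o=hough(c,im,(.475,.192),.208,.03175,tol=.003)
if o is not None: cv2.circle(r,tuple(int((o[0][i]-(.475,.192)[i]+.06)*S) for i in (0,1)),int(o[0][2]*S),(255,0,0),1)
cv2.imwrite("pics/g6.png",r[:,:,::-1])
E
```

```text
0.203 [[0.4708999991416931, 0.19210000336170197, 0.034299999475479126], [0.47440001368522644, 0.19609999656677246, 0.029400000348687172], [0.47589999437332153, 0.1898999959230423, 0.029100000858306885]]
0.208 [[0.47510001063346863, 0.19189999997615814, 0.032600000500679016], [0.4814000129699707, 0.19210000336170197, 0.03319999948143959]]
0.213 [[0.47909998893737793, 0.19210000336170197, 0.031199999153614044]]
```

View pics/g6.png

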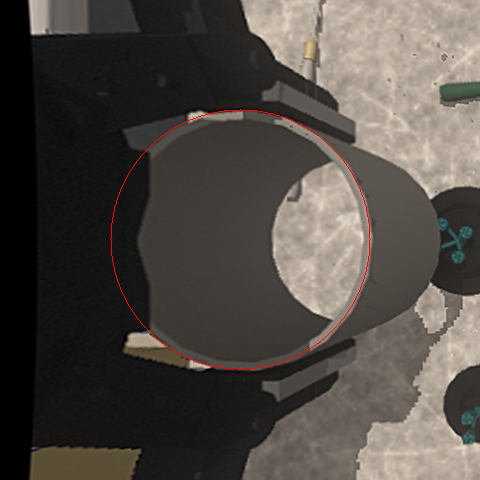

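The held ring's rim is centred at (0.4751,0.1919), directly over the former, and at the expected height. Now I'll place it.

```bash
python3 - <<'E'
from h import *
place("66",.007)
move_ptp([.52,.192,.22],O); wait(.3); c,im=snap("wrist","p66"); snap("scene","p66s")
r,o=hough(c,im,(.475,.192),.058,.03175); print(np.round(o[:2],4)); r2,o2=hough(c,im,(.475,.192),.008,.041); print(o2)
cv2.imwrite("pics/g7.png",np.hstack([im,load("p66s")[1]])[:,:,::-1][:, :, :]); g=cv2.imread("pics/g7.png"); cv2.imwrite("pics/g7.png",cv2.resize(g,(800,300)))
E
```

```text
dF [-1.8 -0.2  0.2]
dF [-3.1 -0.4  9.8] [0.47462773 0.1919167  0.01579473]
t 33.9667
[[0.4744 0.1919 0.0304]
 [0.4949 0.1919 0.0341]]
[[0.47587496 0.191625   0.040475  ]
 [0.45037502 0.19437501 0.03915   ]
 [0.44962502 0.188875   0.03965   ]
 [0.45587498 0.19637501 0.0404    ]]
```

View pics/g7.png

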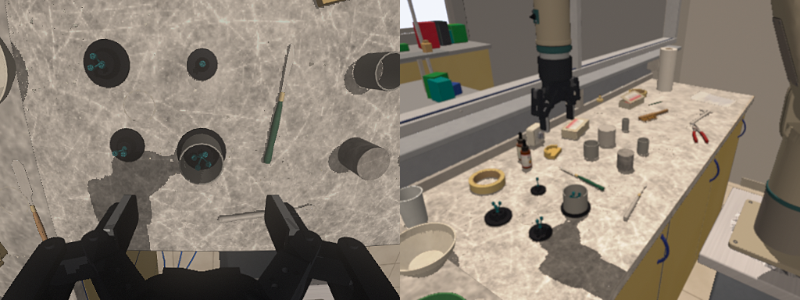

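The 66 mm ring sits upright on its disc. The inner rim at z=0.058 measures 30.4 mm radius, close to the nominal 30.5, and the 10 N of contact shows it reached the disc. Next is the 54 mm ring.

```bash
cat >> h.py <<'E'
def held(k,zt,name):
    c,im=snap("wrist",name); f=FORM[k]; z=.165-zt+.05
    r,o=hough(c,im,f,z,int(k)/2000-.001,tol=.003); print("held rim - former mm",[] if o is None else np.round((o[:3]-np.r_[f,0])*1000,1).tolist())
    if o is not None: cv2.circle(r,tuple(int((o[0][i]-f[i]+.06)*S) for i in (0,1)),int(o[0][2]*S),(255,0,0),1)
    cv2.imwrite(f"pics/{name}_r.png",r[:,:,::-1])
E
python3 - <<'E'
from h import *
pick("54",.009); carry("54"); held("54",.009,"h54")
E
```

```text
grasp gap 0.05381586000446739 F [-0.5  0.3  5.3] [ 0.60975306 -0.07240204  0.00967567]
lifted gap 0.053662150367303894 F [-0.2  0.4 -1.5] t 39.3583
over [0.61598053 0.33388839 0.16506332] 0.05420577471118469 41.5333
held rim - former mm [[-0.1, -0.1, 26.7]]
```

View pics/h54_r.png

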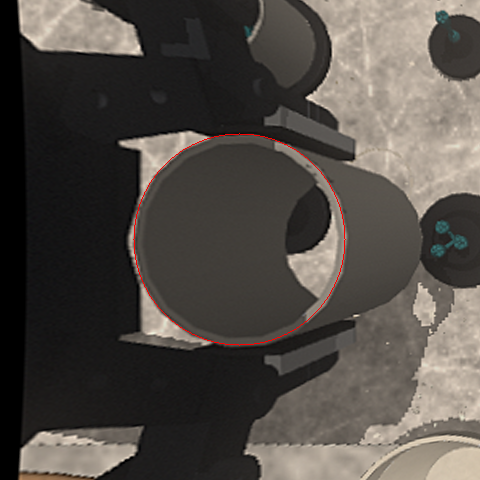

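```bash
python3 - <<'E'
from h import *
place("54",.009)
pick("42",.010); carry("42"); held("42",.010,"h42")
E
```

```text
dF [-0.5  0.2 -0.4]
dF [-2.9  0.   6. ] [0.61534113 0.33386862 0.01772472]
t 45.7917
grasp gap 0.04087871195489411 F [-0.4  0.2  5.8] [ 0.47284053 -0.20026485  0.01049085]
lifted gap 0.04066303642667759 F [ 0.1 -0.7 -0.4] t 51.2667
over [0.4870343  0.31476196 0.16502042] 0.04104482943724842 53.875
held rim - former mm [[0.1, 0.1, 20.6]]
```

View pics/h42_r.png

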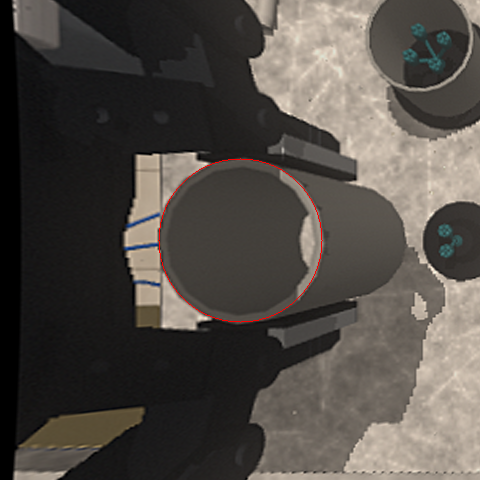

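```bash
python3 - <<'E'
from h import *
place("42",.010)
pick("30",.011); carry("30"); held("30",.011,"h30")
E
```

```text
dF [-0.7 -0.3  0.3]
dF [-1.8 -1.1  6.9] [0.4865205  0.31466857 0.01852525]
t 58.125
grasp gap 0.029620030148472153 F [-1.   0.5  4. ] [ 0.61979776 -0.33344448  0.01163735]
lifted gap 0.029522931028958508 F [-0.3 -0.4 -0.3] t 63.9333
over [0.61283763 0.19084138 0.16498837] 0.029494397885037608 66.5833
held rim - former mm [[-8.9, 0.6, 12.6], [56.9, 49.4, 12.5], [-0.9, 0.4, 15.7]]
```

View pics/h30_r.png

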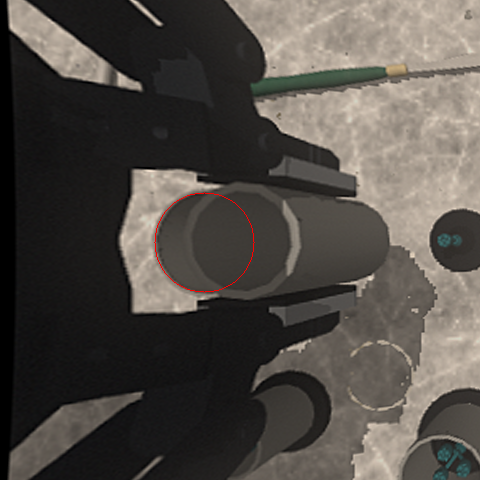

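```bash
python3 - <<'E'
import cv2
im=cv2.imread("pics/h30.png")[150:384,150:370]; cv2.imwrite("pics/h30z.png",cv2.resize(im,None,fx=2.5,fy=2.5,interpolation=cv2.INTER_CUBIC))
E
```

```text
(no output)
```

View pics/h30z.png

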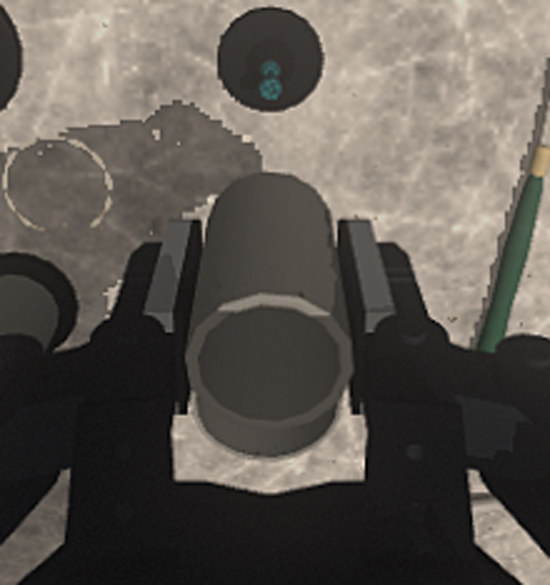

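```bash
python3 - <<'E'
from h import *
c,im=load("h30"); print(c["C"])
def q(P): return ((proj(c,P)-[150,150])*2.5).round()
a=np.radians([0,90,180,270]); 
circ=lambda x,y,z,r: np.c_[x+r*np.cos(a),y+r*np.sin(a),np.full(4,z)]
print("66 rim",q(circ(.4748,.192,.058,.033)).tolist()); print("66 disc",q(circ(.4748,.192,.008,.041)).tolist())
print("30 rim",q(circ(.6128,.191,.204,.015)).tolist());print("30 bot",q(circ(.6128,.191,.154,.015)).tolist())
E
```

```text
[0.69769114 0.1912441  0.30833318]
66 rim [[266.0, 338.0], [189.0, 401.0], [266.0, 459.0], [343.0, 401.0]]
66 disc [[266.0, 258.0], [183.0, 330.0], [266.0, 396.0], [349.0, 330.0]]
30 rim [[269.0, 293.0], [183.0, 365.0], [269.0, 431.0], [355.0, 365.0]]
30 bot [[269.0, 169.0], [206.0, 226.0], [269.0, 280.0], [332.0, 226.0]]
```

The grey arc behind the held ring is the placed 66 ring: its predicted rim bottom (266,459) matches. The held 30 rim also lies where predicted, centred on the former. Now I'll place it and check all four.

```bash
python3 - <<'E'
from h import *
place("30",.011)
for j,p in enumerate([[.57,.25,.27],[.60,.22,.27]]):
    move_ptp(p,O); wait(.4); snap("wrist",f"z{j}")
snap("scene","zs")
move_ptp([.5,-.1,.33],O); wait(.3); snap("top","zt"); snap("wrist","zr"); print(current_time())
cols=[]
for k in FORM:
    obs=[]
    for j in (0,1):
        c,im=load(f"z{j}"); r,o=hough(c,im,FORM[k],.058,int(k)/2000-.00125); r2,o2=hough(c,im,FORM[k],.008,int(k)/2000+.008)
        print(k,j,"rim",None if o is None else np.round(o[:2],4).tolist(),"disc",None if o2 is None else np.round(o2[:1],4).tolist())
        if o is not None:
            cv2.circle(r,tuple(int((o[0][i]-FORM[k][i]+.06)*S) for i in (0,1)),int(o[0][2]*S),(255,0,0),1); obs.append((c,proj(c,[[*o[0][:2],.058]])[0]))
        cols.append(r)
    if len(obs)==2: print(" tri",np.round(tri(obs),4))
cv2.imwrite("pics/g8.png",cv2.resize(np.vstack([np.hstack(cols[0::2]),np.hstack(cols[1::2])]),(800,400))[:,:,::-1])
g=np.hstack([load("zs")[1],load("zr")[1]]);cv2.imwrite("pics/g9.png",cv2.resize(g,(800,300))[:,:,::-1])
E
```

```text
dF [-0.5  0.3  0.1]
dF [-2.1 -1.   4.3] [0.61226331 0.19087152 0.01958664]
t 70.8083
74.3083
30 0 rim [[0.6123999953269958, 0.19110000133514404, 0.014399999752640724]] disc [[0.6111999750137329, 0.19140000641345978, 0.02370000071823597]]
30 1 rim [[0.6123999953269958, 0.19040000438690186, 0.012400000356137753]] disc [[0.6126999855041504, 0.19089999794960022, 0.02280000038444996]]
 tri [0.6117 0.1902 0.0534]
54 0 rim [[0.6150000095367432, 0.3337000012397766, 0.02419999986886978], [0.6237999796867371, 0.32199999690055847, 0.026799999177455902]] disc [[0.6154999732971191, 0.3327000141143799, 0.03480000048875809]]
54 1 rim [[0.614799976348877, 0.334199994802475, 0.024299999698996544], [0.6262999773025513, 0.3140000104904175, 0.02539999969303608]] disc [[0.6152999997138977, 0.3327000141143799, 0.03500000014901161]]
 tri [0.6156 0.3327 0.0625]
42 0 rim None disc [[0.48809999227523804, 0.31349998712539673, 0.02850000001490116]]
42 1 rim None disc [[0.48840001225471497, 0.3133000135421753, 0.028599999845027924]]
66 0 rim [[0.47440001368522644, 0.19189999997615814, 0.03020000085234642], [0.5030999779701233, 0.19740000367164612, 0.030500000342726707]] disc [[0.477400004863739, 0.19259999692440033, 0.039900001138448715]]
66 1 rim [[0.4740999937057495, 0.1915999948978424, 0.030400000512599945], [0.5063999891281128, 0.1923999935388565, 0.030400000512599945]] disc [[0.47510001063346863, 0.19290000200271606, 0.0421999990940094]]
 tri [0.4741 0.1917 0.0577]
```

View pics/g8.png

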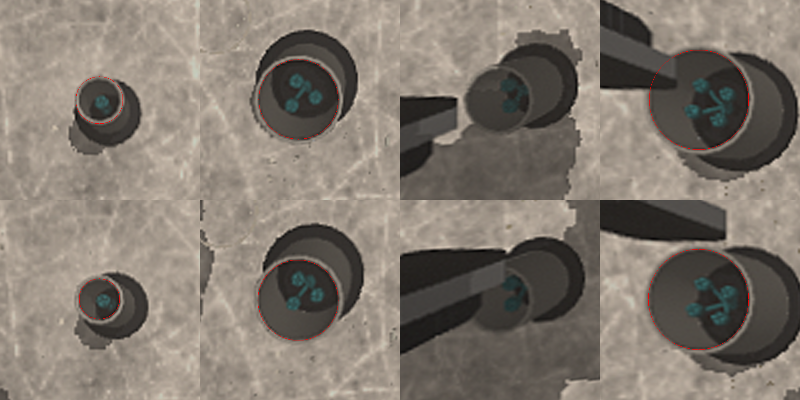

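View pics/g9.png

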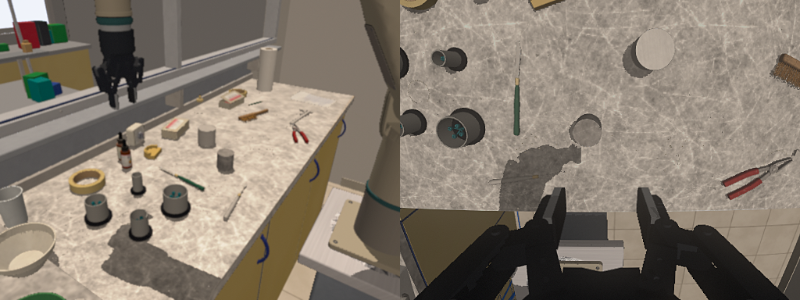

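```bash
python3 - <<'E'
from h import *
im=load("zs")[1][190:330,80:300]; cv2.imwrite("pics/zsz.png",cv2.resize(im,None,fx=3.5,fy=3.5,interpolation=cv2.INTER_CUBIC)[:,:,::-1])
E
```

```text
(no output)
```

View pics/zsz.png

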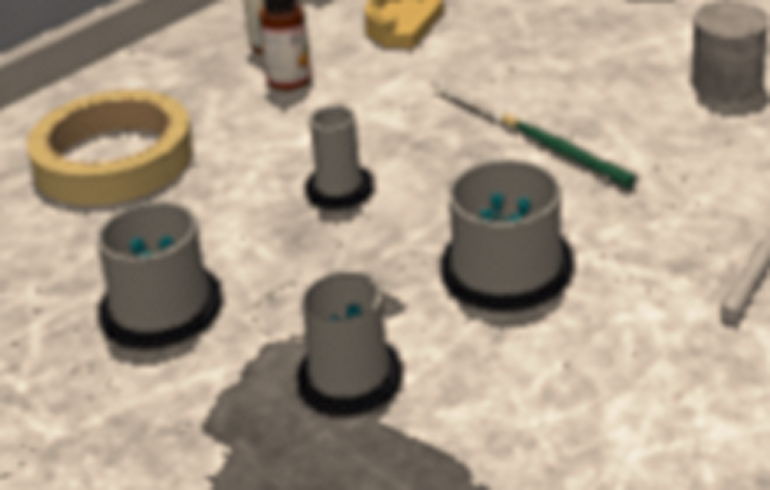

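All four look seated in the scene close-up. A finger hid the 42 ring from the wrist, so I'll take a clear, wide-baseline view of it and of 54, and check the filled rings.

```bash
python3 - <<'E'
from h import *
for j,p in enumerate([[.52,.25,.22],[.52,.39,.22],[.63,.26,.24],[.63,.40,.24]]):
    move_ptp(p,O); wait(.4); snap("wrist",f"y{j}")
cols=[]
for k,js in (("42",(0,1)),("54",(2,3))):
    obs=[]
    for j in js:
        c,im=load(f"y{j}"); r,o=hough(c,im,FORM[k],.058,int(k)/2000-.00125,p2=11); r2,o2=hough(c,im,FORM[k],.008,int(k)/2000+.008,p2=11)
        print(k,"rim",None if o is None else np.round(o[:2],4).tolist(),"disc",None if o2 is None else np.round(o2[:1],4).tolist())
        if o is not None:
            cv2.circle(r,tuple(int((o[0][i]-FORM[k][i]+.06)*S) for i in (0,1)),int(o[0][2]*S),(255,0,0),1); obs.append((c,proj(c,[[*o[0][:2],.058]])[0]))
        cols.append(r)
    if len(obs)==2: print(" tri",np.round(tri(obs),4))
cv2.imwrite("pics/g10.png",cv2.resize(np.hstack(cols),(800,200))[:,:,::-1])
# filled rings before/after on top camera + wrist
for k,(ctr,z) in {"67":((.622,-.192),.062),"55":((.471,-.073),.055)}.items():
    for n in ["t1","zt","w0","w1","zr"]:
        c,im=load(n); r,o=hough(c,im,ctr,z,int(k)/2000,p2=10); print(k,n,None if o is None else np.round(o[0],4))
print(current_time())
E
```

```text
42 rim [[0.4860999882221222, 0.3147999942302704, 0.018300000578165054], [0.5059000253677368, 0.30250000953674316, 0.022099999710917473]] disc [[0.4875999987125397, 0.3140000104904175, 0.02879999950528145]]
42 rim [[0.48590001463890076, 0.31450000405311584, 0.01860000006854534], [0.508400022983551, 0.3262999951839447, 0.02070000022649765]] disc [[0.4875999987125397, 0.3158000111579895, 0.028599999845027924]]
 tri [0.4862 0.3147 0.0585]
54 rim [[0.6150000095367432, 0.33399999141693115, 0.02449999935925007], [0.6323000192642212, 0.32350000739097595, 0.027000000700354576]] disc [[0.6165000200271606, 0.3327000141143799, 0.03440000116825104]]
54 rim [[0.6158000230789185, 0.3345000147819519, 0.025499999523162842], [0.6320000290870667, 0.3440000116825104, 0.02759999968111515]] disc [[0.6162999868392944, 0.33469998836517334, 0.03460000082850456]]
 tri [0.615  0.3342 0.0568]
67 t1 [ 0.6194 -0.1869  0.0323]
67 zt [ 0.6214 -0.1904  0.0358]
67 w0 [ 0.6194 -0.1899  0.0324]
67 w1 [ 0.6201 -0.1911  0.0338]
67 zr [ 0.6201 -0.1899  0.033 ]
55 t1 None
55 zt None
55 w0 [ 0.4901 -0.0889  0.0253]
55 w1 [ 0.4736 -0.0739  0.0255]
55 zr [ 0.4726 -0.0726  0.0272]
79.4417
```

View pics/g10.png

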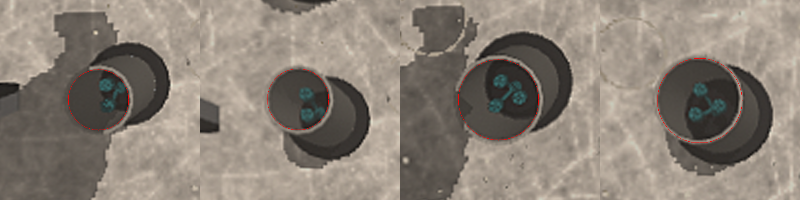

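The rim heights of 42 and 54 are 0.0585 and 0.0568, against 0.058 when seated. All rings are centred with the wax intact, and the filled rings haven't moved. Handing in.

```bash
python3 - <<'E'
from h import *
move_linear([.60,.35,.33],O); wait(.5); print(current_time()); hand_in()
E
```

```text
80.8083
the job is handed in; nothing more can be done
```

All four empty rings (66, 54, 42 and 30 mm) are over the wax on their own formers, and I handed the job in at about 81 s.

- **Placing:** I felt each ring meet its disc, with 4–10 N of contact, before letting go.
- **Seating:** Two-view rim heights were 57.7 mm (66), 58.5 mm (42) and 56.8 mm (54), against 58 mm when fully down.
- **Wax:** The last pictures show the rings upright, with the wax standing inside the 42, 54 and 66 mm rings about as before. In the 30 mm ring the single crown also looks undisturbed.
- **Filled rings:** The 67 mm one measured within about 1.5 mm of where it stood. The 55 mm one was also in place, about 1.5 mm from its one good earlier fit.

**Checks that disagreed or failed:**
- **30 mm ring height:** its rim measured 53.4 mm from two close-together views, with the fit locking onto the outer edge in one and the inner edge in the other. I did not repeat that with a wider pair. Its contact force and the scene picture agree with it being seated.
- **54 mm ring height:** an earlier pair of close views gave 62.5 mm. The wider pair replaced it.
- **42 mm ring:** a finger blocked its first check, so I took it again.
- **Filled rings:** some circle fits were off. The overhead camera never found the 55 mm one, one wrist view locked onto the wrong circle for it, and the overhead fits for the 67 mm one were up to 4 mm out.

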